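Torque-check the syrup jug caps and flag the loose one

TASK

One of the three syrup jugs has a loose cap: grip each cap and twist it anticlockwise, letting the torque build gently to about 0.8 N m and never past 1.1 N m; a sound cap gives only two or three degrees and must not be forced further, while the loose one turns on easily - turn that one some 20 degrees or more, but not past a quarter turn. When all three have been tried, gently stand the orange marker cone upright in the middle of the loose cap and let go, without disturbing the other things on the table.

Things in the scene. Friction and masses are not known exactly. Their poses are not given: they have to be found in the camera images.
- cap_1 (a joint): Angle of cap 1 on its jug, rad: 0 as found, growing anticlockwise from above; it will not turn clockwise from 0. A sound cap holds to about 0.35 N m, then gives stiffly, 0.1 N m more per 0.01 rad (0.8 N m at 0.045 rad), and stays turned, up to 0.035 rad, when let go. The loose one turns on steadily at about 0.08 N m. Any of the three may be the loose one; it cannot be seen.
- cap_1_top (a point): Centre of the flat top of cap 1, on its turning axis, 184 mm above the table; z up, x along a thin white stripe on the top. The cap is black, round, fluted, 56 mm across, with a vertical side from 150 to 184 mm above the table; all three look alike.
- jug_1 (a joint): Twist of jug 1 in its holder, rad, 0 at rest, growing anticlockwise from above. The rubber mount is a spring of 10 N m/rad, so the twist shows the torque put on its cap: 0.08 rad at 0.8 N m. Steel syrup jug: 48 mm neck down to 130 mm above the table, then a shoulder widening to the 96 mm body at 108 mm; black side handle out to 86 mm from the axis, below 105 mm.
- holder_1: Black square holder of jug 1, 120 x 120 x 15 mm, fixed to the table; the jug cannot move in it but for a small twist. Holders stand at least 150 mm apart. Origin: centre of its underside, under the jug's axis; z up, x towards the jug's handle.
- cap_2 (a joint): Angle of cap 2 on its jug, rad: 0 as found, growing anticlockwise from above; it will not turn clockwise from 0. A sound cap holds to about 0.35 N m, then gives stiffly, 0.1 N m more per 0.01 rad (0.8 N m at 0.045 rad), and stays turned, up to 0.035 rad, when let go. The loose one turns on steadily at about 0.08 N m. Any of the three may be the loose one; it cannot be seen.
- cap_2_top (a point): Centre of the flat top of cap 2, on its turning axis, 184 mm above the table; z up, x along a thin white stripe on the top. The cap is black, round, fluted, 56 mm across, with a vertical side from 150 to 184 mm above the table; all three look alike.
- jug_2 (a joint): Twist of jug 2 in its holder, rad, 0 at rest, growing anticlockwise from above. The rubber mount is a spring of 10 N m/rad, so the twist shows the torque put on its cap: 0.08 rad at 0.8 N m. Steel syrup jug: 48 mm neck down to 130 mm above the table, then a shoulder widening to the 96 mm body at 108 mm; black side handle out to 86 mm from the axis, below 105 mm.
- holder_2: Black square holder of jug 2, 120 x 120 x 15 mm, fixed to the table; the jug cannot move in it but for a small twist. Holders stand at least 150 mm apart. Origin: centre of its underside, under the jug's axis; z up, x towards the jug's handle.
- cap_3 (a joint): Angle of cap 3 on its jug, rad: 0 as found, growing anticlockwise from above; it will not turn clockwise from 0. A sound cap holds to about 0.35 N m, then gives stiffly, 0.1 N m more per 0.01 rad (0.8 N m at 0.045 rad), and stays turned, up to 0.035 rad, when let go. The loose one turns on steadily at about 0.08 N m. Any of the three may be the loose one; it cannot be seen.
- cap_3_top (a point): Centre of the flat top of cap 3, on its turning axis, 184 mm above the table; z up, x along a thin white stripe on the top. The cap is black, round, fluted, 56 mm across, with a vertical side from 150 to 184 mm above the table; all three look alike.
- jug_3 (a joint): Twist of jug 3 in its holder, rad, 0 at rest, growing anticlockwise from above. The rubber mount is a spring of 10 N m/rad, so the twist shows the torque put on its cap: 0.08 rad at 0.8 N m. Steel syrup jug: 48 mm neck down to 130 mm above the table, then a shoulder widening to the 96 mm body at 108 mm; black side handle out to 86 mm from the axis, below 105 mm.
- holder_3: Black square holder of jug 3, 120 x 120 x 15 mm, fixed to the table; the jug cannot move in it but for a small twist. Holders stand at least 150 mm apart. Origin: centre of its underside, under the jug's axis; z up, x towards the jug's handle.
- cone: Small orange marker cone with a white band, standing loose on the table: round foot 42 mm across and 6 mm thick, above it a slightly tapered stem 24 mm across at 8 mm height and 19 mm across at the top, 50 mm tall in all, 50 g. Origin: centre of its underside, z up.
- cone_grip (a point): Point on the cone's axis 34 mm above its underside, where the stem is 21 mm across: a good place to grip.
- squeeze: Bystander: yellow squeeze bottle, 60 mm across, 150 mm tall, loose. Origin: centre of its underside.
- mug: Bystander: blue mug, 80 mm across, 90 mm tall, with a handle, loose. Origin: centre of its underside.
- carton: Bystander: red cutlery carton, 70 x 110 x 60 mm, loose. Origin: centre of its underside.
Things that resemble listed ones, but are neither listed nor needed, are in the scene too. Leave any blue or purple look-alike of the holder_2 alone.

How it is judged:
On the way, in this order (a step that is already met when the one before it is completed fails the run):
1. all three caps tried before the cone is used: one cap found loose and turned by more than 0.25 rad, the two sound ones each twisted until they gave by 0.02 rad or more (about 0.55 N m) (((value of joint cap_1 above 0.25 rad and value of joint cap_2 between 0.02 and 0.1 rad and value of joint cap_3 between 0.02 and 0.1 rad) or (value of joint cap_2 above 0.25 rad and value of joint cap_1 between 0.02 and 0.1 rad and value of joint cap_3 between 0.02 and 0.1 rad) or (value of joint cap_3 above 0.25 rad and value of joint cap_1 between 0.02 and 0.1 rad and value of joint cap_2 between 0.02 and 0.1 rad)) and distance of cone from where it was at the start of the episode below 0.03 m), for 0.1 s.
2. the cone is carried up clear of the table (height (world z) of cone above 0.1 m), for 0.1 s.
At the end, for the whole second after the job is handed in: The cone stands upright (within 0.1 rad) and at rest on the loose cap, its centre within 18 mm of the cap's axis and its underside within 4 mm of the cap's top; that cap is left turned by 0.25 to 1.6 rad, both sound caps by 0.02 to 0.1 rad (((value of joint cap_1 above 0.25 rad and value of joint cap_2 between 0.02 and 0.1 rad and value of joint cap_3 between 0.02 and 0.1 rad and horizontal distance between cone and cap_1_top below 0.018 m and z of cone in the frame of cap_1_top between -0.004 and 0.004 m) or (value of joint cap_2 above 0.25 rad and value of joint cap_1 between 0.02 and 0.1 rad and value of joint cap_3 between 0.02 and 0.1 rad and horizontal distance between cone and cap_2_top below 0.018 m and z of cone in the frame of cap_2_top between -0.004 and 0.004 m) or (value of joint cap_3 above 0.25 rad and value of joint cap_1 between 0.02 and 0.1 rad and value of joint cap_2 between 0.02 and 0.1 rad and horizontal distance between cone and cap_3_top below 0.018 m and z of cone in the frame of cap_3_top between -0.004 and 0.004 m)) and angle between cone's own z axis and vertical below 0.1 rad and linear speed of cone below 0.02 m/s); the robot touches nothing.
It fails at once if a jug is over-torqued: twisted more than 0.115 rad in its mount (1.15 N m) (value of joint any of jug_1, jug_2, jug_3 above 0.115 rad).
It fails at once if a cap is unscrewed more than a quarter turn (1.6 rad) (value of joint any of cap_1, cap_2, cap_3 above 1.6 rad).
It fails at once if the cone is banged on or pressed onto a jug (more than 40 N) (contact force between cone and holder_1 above 40 N or contact force between cone and holder_2 above 40 N or contact force between cone and holder_3 above 40 N).
It fails at once if a bystander (bottle, mug or carton) is shifted more than 25 mm (distance of any of squeeze, mug, carton from where it was at the start of the episode above 0.025 m).
It also fails if it takes over 70 s, if anything falls off the work surface, if the arm or the gripper's body presses on something with over 40 N, if the wrist force passes 120 N, or if a joint passes its speed limit or range.

ROBOT

A 6-joint arm with a two-finger parallel gripper is mounted at the origin on the work surface. World frame = base frame: x ahead of the robot, y to its left, z up, the work surface at z = 0. Lengths are in m, angles in rad, forces in N, time in s.
With the tool pointing down it reaches from about 0.375 to 0.9 m from the base axis. Payload 3.1 kg.
Tool frame: the origin (TCP) lies midway between the tips of the shut fingers; the grasp point (between the pads) lies 19 mm behind it; x points along the fingers, z is the direction in which the jaws open and shut, and the axes are right-handed (so a half turn about x gives the same grasp; the last joint's range is limited). The gripper opens to 85 mm and grips with 20 to 120 N. Pads are 22 mm wide; open, the fingers measure 114 mm over their backs; the gripper's body (76 mm by 85 mm) begins 54 mm behind the grasp point. The pads swing forward as they close: fully open they stand 13 mm farther back than shut.
Start: joints at [-1.341, 0.527, 1.433, -0, 1.181, -0.178], TCP at [0.248, -0.574, 0.231] pointing down, gripper open.
Joint ranges: [-3.08, 3.08], [-0.75, 2.2], [0.22, 2.44], [-1.43, 4.57], [0, 2.65], [-2.85, 2.85]. Speed limits (rad/s): [2.79, 2.79, 3.14, 3.14, 3.14, 3.14].

INTERFACE

Orientations are given as a unit quaternion [x, y, z, w].
In Python, from station import status, snapshot, camera_params, ticket gives the robot as it stands.
- The arm moves only by the tool arm_command, never from a script. Its argument "series" is a list that holds one entry, the list of rows, each a list of 4 numbers: the shift along the tool's x, y, z in mm, then the turn about the tool's x in rad. A call has 1 to 10 rows; each row shifts and turns the commanded pose from where the row before left it, along the tool's axes as they then stand; what a row does not reach is not made up. A row lasts 1/10 s, in which the tool goes at most 50 mm and 8.59 degrees, less where a joint would pass 70% of its speed; a pose out of reach is approached as far as the arm can. A call is refused whole if a number of a shift passes 50 or a number of a turn 0.15, either way. A call with a gripper value outside its range is refused whole. "jaw" is the opening in per cent of the stroke, from 0 (shut) to 100 (fully open), set as the call begins (left out, the last holds). The fingers move at their own pace and stop on an object; "force" is the grip in N (left out, the last holds). Time passes only in rows, so rows that do not move let the fingers close. It gives the time, the measured TCP pose, the force and the opening at its end, in the units of the state.
- status.sense(): the state, without advancing time (a new reading comes with each control period).
- snapshot(name): name is "side" or "top" or "wrist"; returns the picture (480x640x3 uint8, red, green, blue); there is no depth.
- camera_params(name): a dict with "fovy" (degrees; the focal length in pixels is half the picture's height over the tangent of half this angle, whatever the lens; pixels are square), "cx", "cy" (the principal point, pixels), "extrinsics" (4x4, takes a point from camera to world coordinates); the wrist camera has in their place "mount" (4x4, takes a point from camera to tool coordinates, whose origin is the TCP and whose axes are the tool frame's). Camera axes: x right, y down, z forward; pixel columns grow to the right and rows downward; lengths in m; the calibration is good to about 2 mm. A picture is of the moment at which its call begins: read the wrist's pose just before it. camera_params takes no time and is no camera call.
- ticket.sign_off(): hands the job in, once; it reports no verdict.
The state is a dict: "t": time; "q": joint angles; "qd": joint speeds; "tau": joint torques, N m; "tcp_pos": TCP position; "tool_rot": TCP orientation; "force": force on the tool from outside, world axes, zero at the start; "ft_torque": the same for the moment, N m; "finger_gap": opening from 0.0 (shut) to 1.0 (fully open).
Only numpy, scipy, OpenCV 4.12 (cv2) and the standard library are available. Lean on these libraries where they do the work, as an engineer would, in place of code of your own. Each camera call takes 0.05 s, during which the arm holds its last target. There are 200 camera calls.

## Working session

There is one attempt and no reset: what is moved stays moved. The work goes in short steps, Python scripts to look and compute and a tool call to move; the robot and the scene stay as the last step left them, time stands still between calls to the robot, and variables do not carry over. Pictures are saved under pics/ and viewed, about 8 in all and at most 12, crops included, and the job is handed in when it is done.

Besides the shell and the picture viewer there is one more tool, called after "Call:" by a JSON object that holds its "method" and its "body". arm_command: Moves the arm, as the interface text tells. Its arguments: {"type":"object","properties":{"series":{"type":"array"},"jaw":{"type":"number"},"force":{"type":"number"}},"required":["series"]}

```bash
mkdir -p pics; ls; python3 - <<'E'
from station import status, snapshot, camera_params
import cv2, numpy as np
np.set_printoptions(precision=4,suppress=True)
print(status.sense())
for n in ["top","side","wrist"]:
    im=snapshot(n); cv2.imwrite(f"pics/{n}0.png",im[:,:,::-1]); print(n,camera_params(n))
E
```

```text
pics
{'t': 0.0, 'q': array([-1.3415,  0.5285,  1.4339, -0.    ,  1.1814, -0.1785]), 'qd': array([-0.0015, -0.0001,  0.0016,  0.0003, -0.0003,  0.0027]), 'tau': array([ -0.0001, -44.2355, -17.8026,  -0.0001,   0.0084,   0.    ]), 'tcp_pos': array([ 0.2477, -0.573 ,  0.2303]), 'tool_rot': array([ 0.3889,  0.5914, -0.3879,  0.5903]), 'force': array([-0.4359,  0.7275, -0.1229]), 'ft_torque': array([ 0.0386, -0.0314, -0.043 ]), 'finger_gap': 1.000190022905813}
top {'fovy': 47.20003809099149, 'cx': 321.4539412752837, 'cy': 245.87131712496821, 'extrinsics': array([[-0.0755, -0.9759,  0.2048,  0.2384],
       [-0.9971,  0.0742, -0.0144,  0.0612],
       [-0.0011, -0.2054, -0.9787,  1.6339],
       [ 0.    ,  0.    ,  0.    ,  1.    ]])}
side {'fovy': 43.15198364248375, 'cx': 320.5787334849068, 'cy': 236.38362382274954, 'extrinsics': array([[ 0.9745, -0.1278,  0.1844,  0.2548],
       [-0.2244, -0.5569,  0.7997, -1.0967],
       [ 0.0005, -0.8207, -0.5714,  0.9664],
       [ 0.    ,  0.    ,  0.    ,  1.    ]])}
wrist {'fovy': 66.94949524603801, 'cx': 324.2983044899938, 'cy': 240.1734568432757, 'mount': array([[-0.0001, -0.289 ,  0.9573, -0.143 ],
       [-0.0023, -0.9573, -0.289 ,  0.0752],
       [ 1.    , -0.0022, -0.0005, -0.0009],
       [ 0.    ,  0.    ,  0.    ,  1.    ]])}
```

View pics/top0.png

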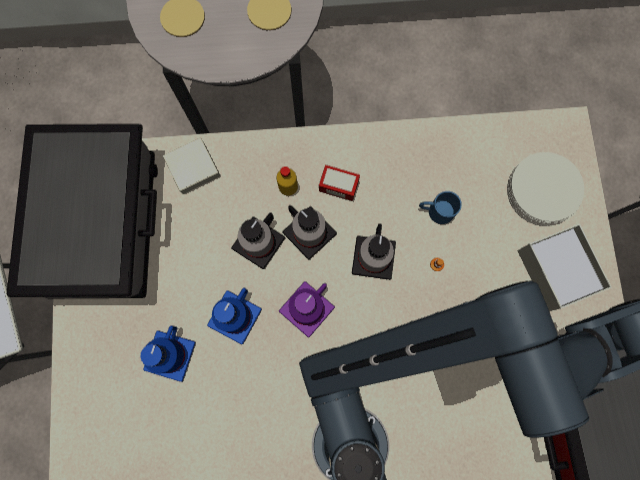

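View pics/side0.png

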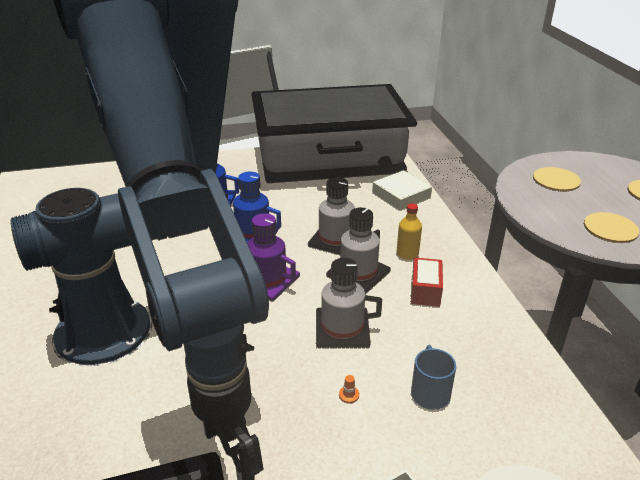

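The top view shows three steel jugs on black holders at about (257,238), (309,230) and (377,255). Blue look-alikes are at (232,315) and (165,352), and a purple one is at (308,307). The steel jugs fit the description. The cone is at (437,264), the mug at (445,207), the bottle at (287,180) and the carton at (340,182).

```bash
cat > h.py <<'E'
import numpy as np, cv2
from scipy.spatial.transform import Rotation as R
from station import status, snapshot, camera_params
np.set_printoptions(precision=4,suppress=True)
def pose():
    s=status.sense(); T=np.eye(4); T[:3,:3]=R.from_quat(s['tool_rot']).as_matrix(); T[:3,3]=s['tcp_pos']; return s,T
def cam(n,T=None):
    p=camera_params(n); E=p['extrinsics'] if n!='wrist' else T@p['mount']
    return 240/np.tan(np.radians(p['fovy']/2)),p['cx'],p['cy'],E
def ray(c,px,z):
    f,cx,cy,E=c; d=E[:3,:3]@np.array([(px[0]-cx)/f,(px[1]-cy)/f,1]); o=E[:3,3]
    return o+d*(z-o[2])/d[2]
def proj(c,P):
    f,cx,cy,E=c; q=E[:3,:3].T@(np.array(P)-E[:3,3]); return np.array([f*q[0]/q[2]+cx,f*q[1]/q[2]+cy])
E
python3 - <<'E'
from h import *
c=cam('top'); im=cv2.imread('pics/top0.png')
for n,p,z in [('A',(252,226),.184),('B',(308,217),.184),('C',(378,240),.184),('cone',(437,264),.025),('mug',(447,207),.09),('squeeze',(286,171),.15),('carton',(340,182),.06)]:
    print(n,ray(c,p,z))
# z check of jug-A cap radius px
cr=cv2.resize(im[160:290,220:460],None,fx=3.3,fy=3.3,interpolation=cv2.INTER_CUBIC); cv2.imwrite('pics/crop1.png',cr)
E
```

```text
A [0.6112 0.2239 0.184 ]
B [0.6248 0.0703 0.184 ]
C [ 0.5464 -0.1138  0.184 ]
cone [ 0.4942 -0.3007  0.025 ]
mug [ 0.6492 -0.3351  0.09  ]
squeeze [0.7734 0.1234 0.15  ]
carton [ 0.7589 -0.0323  0.06  ]
```

View pics/crop1.png

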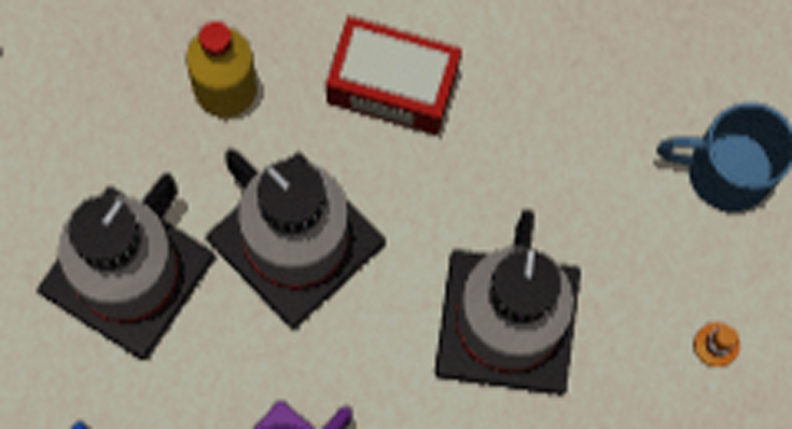

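The crop confirms it. A, B and C are steel jugs with black caps and white stripes, with cap tops near px (251.5,227), (308,218) and (379.5,245). Next I'll work out the move to above C, the nearest.

```bash
cat >> h.py <<'E'
def to(target,T):
    return 1000*(T[:3,:3].T@(np.array(target)-T[:3,3]))
E
python3 - <<'E'
from h import *
s,T=pose(); c=cam('top'); print(T)
for p in [(251.5,227),(308.2,218),(379.5,245)]: 
    P=ray(c,p,.184); print(P, np.hypot(*P[:2]))
P=ray(c,(379.5,245),.184);P[2]=.25
print(to(P,T))
E
```

```text
[[-0.0004  0.918   0.3966  0.2478]
 [ 0.0017  0.3966 -0.918  -0.5732]
 [-1.      0.0003 -0.0017  0.2305]
 [ 0.      0.      0.      1.    ]]
[0.6085 0.2254 0.184 ] 0.648891762917554
[0.622 0.07  0.184] 0.6259247214922107
[ 0.5324 -0.1165  0.184 ] 0.5449727477032139
[ -18.8086  442.4159 -306.4224]
```

Call:
{"method": "arm_command", "body": {"series": [[[-2,40,-28,0],[-2,40,-28,0],[-2,40,-28,0],[-2,40,-28,0],[-2,40,-28,0],[-2,40,-28,0],[-2,40,-28,0],[-2,40,-28,0],[-2,40,-28,0],[-2,40,-28,0]]], "jaw": 100, "force": 80}}

```text
t: 1.15
tcp_pos: [0.5047, -0.1561, 0.2513]
tool_rot: [0.388, 0.591, -0.388, 0.591]
force: [1.0, -0.6, 0.8]
finger_gap: 0.999
```

Call:
{"method": "arm_command", "body": {"series": [[[0,42,-26,0],[0,0,0,0],[0,0,0,0]]]}}

```text
t: 1.45
tcp_pos: [0.5324, -0.1164, 0.251]
tool_rot: [0.387, 0.592, -0.388, 0.591]
force: [1.1, 0.1, 0.0]
finger_gap: 1.003
```

```bash
python3 - <<'E'
from h import *
s,T=pose(); im=snapshot('wrist')[:,:,::-1].copy(); cv2.imwrite('pics/w1.png',im)
print(s['t'],T,s['q'],s['force'],s['ft_torque']); c=cam('wrist',T)
print(proj(c,(.5324,-.1165,.184)), proj(c,T[:3,3]))
E
```

```text
1.45 [[-0.0009  0.9167  0.3996  0.5324]
 [-0.0002  0.3996 -0.9167 -0.1164]
 [-1.     -0.0009 -0.0002  0.251 ]
 [ 0.      0.      0.      1.    ]] [-0.42    0.3963  1.6108 -0.0006  1.1352  0.74  ] [1.0833 0.0536 0.0374] [-0.0098  0.0418 -0.0091]
[326.2312 258.608 ] [326.6778 310.4228]
```

View pics/w1.png

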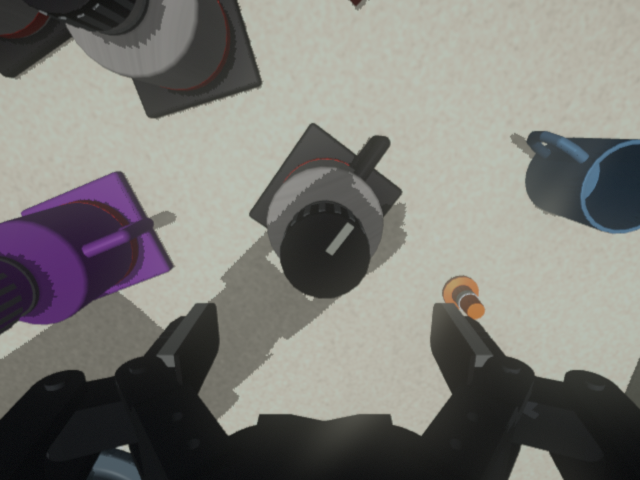

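Wrist view: the cap top is a disc spanning x 280–370 with its bottom edge at y≈297, so its centre is near (325,252). The radius of about 45 px agrees with 28 mm at that distance. The cone is at (465,300) and the mug is on the right.

```bash
cat >> h.py <<'E'
def capfit(im,c,guess):
    """fit the black disc of the cap top: dark component near guess, edge points on the side away from the jug (below)"""
    f=c[0]; u,v=proj(c,guess); g=cv2.GaussianBlur(im,(3,3),0).max(2); r0=f*.028/np.linalg.norm(c[3][:3,3]-guess)
    pts=[]
    for a in np.radians(np.arange(-5,186,3)):
        rr=np.arange(.5*r0,1.5*r0,.5); x=u+rr*np.cos(a); y=v+rr*np.sin(a)
        val=cv2.remap(g,x[None].astype('f4'),y[None].astype('f4'),1)[0].astype(float)
        i=np.argmax(val>48); 
        if val[i]>48: pts.append((x[i],y[i]))
    P=np.array([ray(c,p,guess[2])[:2] for p in pts])
    m=np.ones(len(P),bool)
    for _ in range(4):
        A=np.c_[2*P[m],np.ones(m.sum())]; s=np.linalg.lstsq(A,(P[m]**2).sum(1),rcond=None)[0]
        r=np.sqrt(s[2]+s[0]**2+s[1]**2); e=np.abs(np.hypot(*(P-s[:2]).T)-r); m=e<max(.001,1.5*np.median(e))
    return s[:2],r,m.sum(),len(P)
E
python3 - <<'E'
from h import *
s,T=pose(); im=cv2.imread('pics/w1.png'); c=cam('wrist',T)
print(ray(c,(325,252),.184)); P=capfit(im,c,ray(c,(325,252),.184)); print(P)
print(to([*P[0],.145],T))
# cone foot for later
for p in [(461,293),(475,311)]: print(p,ray(c,p,.006),ray(c,p,.05))
E
```

```text
[ 0.5355 -0.1152  0.184 ]
(array([ 0.5313, -0.1151]), np.float64(0.025285305652290823), np.int64(45), 64)
[105.9551   0.5703  -2.3252]
(461, 293) [ 0.4966 -0.3053  0.006 ] [ 0.5084 -0.2805  0.05  ]
(475, 311) [ 0.4827 -0.3321  0.006 ] [ 0.4961 -0.3042  0.05  ]
```

```bash
python3 - <<'E'
from h import *
im=cv2.imread('pics/w1.png'); g=im.max(2)
print('col 322 y 275..305',g[275:306,322]); print('row 262 x 270..292',g[262,270:293]); print('row 262 x 358..382',g[262,358:383])
E
```

```text
col 322 y 275..305 [ 40  40  42  42  41  43  42  41  41  43  43  43  44  46  45  45  45  46
  46  47  47  47  56  89 116 118 118 118 120 121 122]
row 262 x 270..292 [144 181 185 185 186 186 185 186 183 169 103  52  44  43  43  42  43  42
  41  41  41  40  40]
row 262 x 358..382 [ 45  45  46  45  47  46  46  47  48  49  54  80 113 118 120 121 122 122
 122 121 121 123 123 122 124]
```

```bash
sed -i 's/>48/>72/g' h.py; python3 - <<'E'
from h import *
s,T=pose(); im=cv2.imread('pics/w1.png'); c=cam('wrist',T)
P=capfit(im,c,ray(c,(325,252),.184)); print(P)
print(to([*P[0],.145],T))
E
```

```text
(array([ 0.5328, -0.116 ]), np.float64(0.027577830300223014), np.int64(64), 64)
[105.9535   1.5449  -0.941 ]
```

Call:
{"method": "arm_command", "body": {"series": [[[25,2,-1,0],[25,0,0,0],[25,0,0,0],[20,0,0,0],[15,0,0,0],[0,0,0,0]]]}}

```text
t: 2.1
tcp_pos: [0.5313, -0.1171, 0.1392]
tool_rot: [0.389, 0.592, -0.39, 0.588]
force: [0.1, 0.5, 0.1]
finger_gap: 1.001
```

Call:
{"method": "arm_command", "body": {"series": [[[0,0,0,0],[0,0,0,0],[0,0,0,0],[0,0,0,0],[0,0,0,0],[0,0,0,0],[0,0,0,0],[0,0,0,0]]], "jaw": 0, "force": 80}}

```text
t: 2.9
tcp_pos: [0.5337, -0.1159, 0.1428]
tool_rot: [0.388, 0.591, -0.388, 0.591]
force: [-2.2, -0.4, 6.0]
finger_gap: 0.64
```

```bash
cat >> h.py <<'E'
def rep():
    s,T=pose(); yaw=np.arctan2(T[1,2],T[0,2])
    print('t',s['t'],'p',s['tcp_pos'],'yaw',round(yaw,4),'F',s['force'],'M',s['ft_torque'],'tau6',s['tau'][5],'q6',s['q'][5],'gap',s['finger_gap'])
E
python3 -c "
from h import *
rep()
im=snapshot('wrist')[:,:,::-1]; cv2.imwrite('pics/w2.png',im)"
```

```text
t 2.9 p [ 0.5337 -0.1159  0.1428] yaw -1.1628 F [-2.2435 -0.3735  5.9568] M [ 0.1547  0.415  -0.0327] tau6 -0.021195306326262653 q6 0.7446678609981173 gap 0.6404455101192226
```

View pics/w2.png

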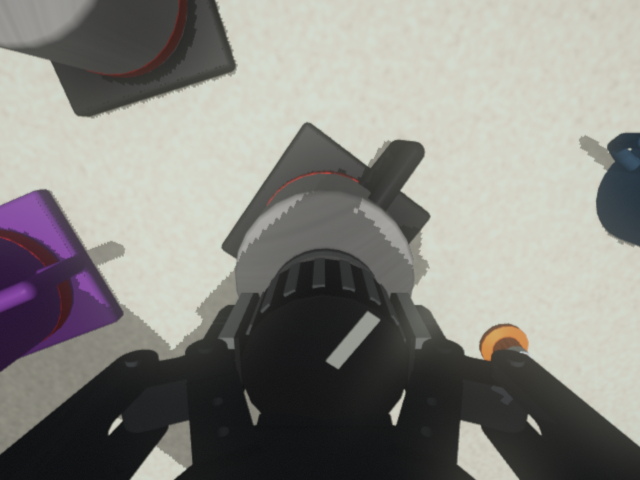

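The jaws hold the cap on both sides, with the gap at about 55 mm against a cap of 56 mm and small forces. Now I'll twist gently. Anticlockwise from above is a negative turn about tool x, since that axis points down.

Call:
{"method": "arm_command", "body": {"series": [[[0,0,0,-0.01],[0,0,0,-0.01],[0,0,0,-0.01],[0,0,0,-0.01],[0,0,0,-0.01],[0,0,0,-0.01],[0,0,0,0],[0,0,0,0]]]}}

```text
t: 3.75
tcp_pos: [0.5337, -0.1158, 0.1428]
tool_rot: [0.371, 0.602, -0.371, 0.602]
force: [-2.0, 0.6, 7.4]
finger_gap: 0.643
```

```bash
python3 -c "
from h import *
rep()"
```

```text
t 3.75 p [ 0.5337 -0.1158  0.1428] yaw -1.105 F [-2.0179  0.6162  7.4057] M [ 0.1802  0.4548 -0.5137] tau6 -0.46320690773427486 q6 0.6861091450143889 gap 0.6428582467345025
```

Torque is 0.48 N m at 0.058 rad, so this cap is stiff and therefore sound. Another 0.06 rad should bring it to about 0.78 N m.

Call:
{"method": "arm_command", "body": {"series": [[[0,0,0,-0.01],[0,0,0,-0.01],[0,0,0,-0.01],[0,0,0,-0.01],[0,0,0,-0.01],[0,0,0,-0.01],[0,0,0,0],[0,0,0,0]]]}}

```text
t: 4.55
tcp_pos: [0.5336, -0.1157, 0.1428]
tool_rot: [0.354, 0.612, -0.353, 0.613]
force: [-2.1, 1.0, 7.3]
finger_gap: 0.639
```

```bash
python3 -c "
from h import *
rep()
im=snapshot('wrist')[:,:,::-1]; cv2.imwrite('pics/w3.png',im)"
```

```text
t 4.55 p [ 0.5336 -0.1157  0.1428] yaw -1.0465 F [-2.1096  0.9646  7.3047] M [ 0.1585  0.4285 -0.7144] tau6 -0.7510702684521675 q6 0.6270718521137656 gap 0.639439191982212
```

```bash
cat >> h.py <<'E'
def stripe(im):
    g=im[200:420,250:410].min(2); m=(g>120).astype('u1'); n,l,st,ce=cv2.connectedComponentsWithStats(m)
    out=[]
    for i in range(1,n):
        if 200<st[i,4]<2500:
            r=cv2.minAreaRect(np.argwhere(l==i)[:,::-1].astype('f4')); out.append((st[i,4],ce[i]+[250,200],np.array(r[1]),r[2]))
    return out
E
python3 -c "
from h import *
for n in ['w2','w3']: print(n,stripe(cv2.imread(f'pics/{n}.png')))"
```

```text
w2 [(np.int32(668), array([269.3757, 218.1287]), array([15.6251, 62.9644]), 47.56376647949219), (np.int32(1007), array([385.4548, 227.3903]), array([77.75  , 19.7909]), 43.36341857910156), (np.int32(933), array([352.8242, 339.6409]), array([14.8597, 65.2961]), 40.60129928588867)]
w3 [(np.int32(727), array([272.9051, 216.1032]), array([15.8571, 68.5965]), 53.90171432495117), (np.int32(882), array([391.1939, 233.4921]), array([71.5126, 17.0347]), 55.784297943115234), (np.int32(923), array([352.6609, 339.7367]), array([14.5149, 65.2601]), 40.36453628540039)]
```

Call:
{"method": "arm_command", "body": {"series": [[[0,0,0,-0.01],[0,0,0,0],[0,0,0,0]]]}}

```text
t: 4.9
tcp_pos: [0.5336, -0.1157, 0.1428]
tool_rot: [0.351, 0.614, -0.35, 0.614]
force: [-3.2, 0.7, 6.6]
finger_gap: 0.635
```

```bash
python3 -c "
from h import *
rep()"
```

```text
t 4.9 p [ 0.5336 -0.1157  0.1428] yaw -1.0367 F [-3.2326  0.6602  6.6027] M [ 0.1916  0.5002 -0.8175] tau6 -0.7995089516043663 q6 0.6172178748425398 gap 0.6353278673970868
```

The stripe stayed fixed relative to the jaws (40.6° then 40.4°), so the cap itself turned and the pads did not slip. Cap C is sound at 0.8 N m. I'll unwind, release and rise.

Call:
{"method": "arm_command", "body": {"series": [[[0,0,0,0.02],[0,0,0,0.02],[0,0,0,0.02],[0,0,0,0.02],[0,0,0,0]]]}}

```text
t: 5.4
tcp_pos: [0.5337, -0.1159, 0.1428]
tool_rot: [0.374, 0.6, -0.374, 0.601]
force: [-2.3, 0.9, 6.4]
finger_gap: 0.639
```

Call:
{"method": "arm_command", "body": {"series": [[[0,0,0,0],[0,0,0,0],[0,0,0,0],[0,0,0,0],[-10,0,0,0],[-30,0,0,0],[-35,0,0,0],[-35,0,0,0]]], "jaw": 100}}

```text
t: 6.2
tcp_pos: [0.5335, -0.1157, 0.2529]
tool_rot: [0.373, 0.601, -0.374, 0.6]
force: [0.0, 0.9, -0.1]
finger_gap: 1.002
```

```bash
python3 -c "
from h import *
rep();s,T=pose();print(to([.622,.07,.25],T))"
```

```text
t 6.2 p [ 0.5335 -0.1157  0.2529] yaw -1.113 F [ 0.0417  0.8546 -0.1117] M [-0.0005 -0.0086 -0.0161] tau6 -2.1100476033097948e-05 q6 0.6946492922417717 gap 1.0019096206561193
[   2.8862  161.4483 -127.5063]
```

Call:
{"method": "arm_command", "body": {"series": [[[0,32,-25,0],[0,32,-25,0],[0,32,-25,0],[0,32,-25,0],[0,32,-25,0],[3,0,-2,0],[0,0,0,0],[0,0,0,0]]]}}

```text
t: 7.0
tcp_pos: [0.6205, 0.0681, 0.2483]
tool_rot: [0.373, 0.601, -0.374, 0.6]
force: [0.4, -0.3, 0.2]
finger_gap: 1.002
```

```bash
python3 - <<'E'
from h import *
s,T=pose(); im=snapshot('wrist')[:,:,::-1].copy(); cv2.imwrite('pics/w4.png',im); rep()
c=cam('wrist',T); g=np.array([.622,.07,.184])
for _ in range(2):
    P=capfit(im,c,g); print(P,proj(c,g)); g[:2]=P[0]
print(to([*P[0],.142],T))
E
```

```text
t 7.05 p [0.6206 0.0677 0.2485] yaw -1.1143 F [ 0.4903 -0.4959  0.2947] M [ 0.0042  0.0244 -0.0105] tau6 -0.0018898631242336705 q6 1.0444859351561906 gap 1.0060140883426916
(array([0.6251, 0.0725]), np.float64(0.027173389732055568), np.int64(64), 64) [324.0984 256.5912]
(array([0.6252, 0.0726]), np.float64(0.02727089683286397), np.int64(64), 64) [322.5807 250.4577]
[106.3361   6.3854  -1.985 ]
```

Call:
{"method": "arm_command", "body": {"series": [[[25,6,-2,0],[25,0,0,0],[25,0,0,0],[20,0,0,0],[12,0,0,0],[0,0,0,0]]]}}

```text
t: 7.65
tcp_pos: [0.6243, 0.0722, 0.1398]
tool_rot: [0.373, 0.601, -0.375, 0.599]
force: [-0.3, 0.9, -0.1]
finger_gap: 0.998
```

Call:
{"method": "arm_command", "body": {"series": [[[0,0,0,0],[0,0,0,0],[0,0,0,0],[0,0,0,0],[0,0,0,0],[0,0,0,0],[0,0,0,0],[0,0,0,0]]], "jaw": 0, "force": 80}}

```text
t: 8.45
tcp_pos: [0.6269, 0.0725, 0.1433]
tool_rot: [0.374, 0.599, -0.373, 0.602]
force: [-0.9, -2.4, 6.0]
finger_gap: 0.637
```

```bash
python3 -c "
from h import *
rep()
im=snapshot('wrist')[:,:,::-1]; cv2.imwrite('pics/w5.png',im);print(stripe(im))"
```

```text
t 8.45 p [0.6269 0.0725 0.1433] yaw -1.1126 F [-0.8946 -2.3577  5.9688] M [-0.5105  0.1555  0.0022] tau6 0.0018798371456796303 q6 1.052419354878327 gap 0.6368391461663285
[(np.int32(269), array([258.777 , 228.2305]), array([10.4369, 45.7906]), 32.195735931396484), (np.int32(926), array([313.7775, 336.379 ]), array([62.0957, 15.2608]), 74.74488067626953)]
```

Call:
{"method": "arm_command", "body": {"series": [[[0,0,0,-0.01],[0,0,0,-0.01],[0,0,0,-0.01],[0,0,0,-0.01],[0,0,0,-0.01],[0,0,0,-0.01],[0,0,0,0],[0,0,0,0]]]}}

```text
t: 9.3
tcp_pos: [0.6268, 0.0727, 0.1433]
tool_rot: [0.356, 0.61, -0.355, 0.612]
force: [-1.6, -1.6, 6.7]
finger_gap: 0.636
```

```bash
python3 -c "
from h import *
rep()"
```

```text
t 9.3 p [0.6268 0.0727 0.1433] yaw -1.0547 F [-1.5962 -1.5791  6.6592] M [-0.4976  0.1531 -0.4259] tau6 -0.4474637098610401 q6 0.9938892112603115 gap 0.6364832070555152
```

B is stiff too, at 0.44 N m. Another 0.07 rad should bring it to about 0.8 N m.

Call:
{"method": "arm_command", "body": {"series": [[[0,0,0,-0.01],[0,0,0,-0.01],[0,0,0,-0.01],[0,0,0,-0.01],[0,0,0,-0.01],[0,0,0,-0.01],[0,0,0,-0.01],[0,0,0,0],[0,0,0,0]]]}}

```text
t: 10.2
tcp_pos: [0.6267, 0.0729, 0.1433]
tool_rot: [0.335, 0.622, -0.334, 0.624]
force: [-0.8, -2.2, 5.8]
finger_gap: 0.638
```

```bash
python3 -c "
from h import *
rep()
im=snapshot('wrist')[:,:,::-1]; cv2.imwrite('pics/w6.png',im);print(stripe(im))"
```

```text
t 10.2 p [0.6267 0.0729 0.1433] yaw -0.9863 F [-0.7524 -2.1606  5.7664] M [-0.4041  0.2045 -0.7927] tau6 -0.7854489237070084 q6 0.925031061781394 gap 0.6384407267314929
[(np.int32(389), array([264.1671, 223.6195]), array([11.6493, 57.9719]), 41.82017135620117), (np.int32(925), array([313.7081, 336.2876]), array([61.8326, 15.2608]), 74.74488067626953)]
```

B is sound at 0.79 N m with no slip. I'll unwind, release and go on to A.

Call:
{"method": "arm_command", "body": {"series": [[[0,0,0,0.02],[0,0,0,0.02],[0,0,0,0.02],[0,0,0,0.02],[0,0,0,0]]]}}

```text
t: 10.75
tcp_pos: [0.6268, 0.0726, 0.1433]
tool_rot: [0.359, 0.608, -0.358, 0.611]
force: [-1.2, -2.0, 5.8]
finger_gap: 0.641
```

Call:
{"method": "arm_command", "body": {"series": [[[0,0,0,0],[0,0,0,0],[0,0,0,0],[0,0,0,0],[-10,0,0,0],[-30,0,0,0],[-35,0,0,0],[-30,0,0,0]]], "jaw": 100}}

```text
t: 11.55
tcp_pos: [0.6259, 0.0734, 0.2485]
tool_rot: [0.359, 0.609, -0.358, 0.61]
force: [0.4, -0.2, 0.0]
finger_gap: 1.001
```

```bash
python3 -c "
from h import *
rep();s,T=pose();print(to([.61,.2275,.25],T))"
```

```text
t 11.55 p [0.6259 0.0734 0.2485] yaw -1.063 F [ 0.3643 -0.2337  0.0275] M [-0.0254 -0.0591  0.0083] tau6 5.092548462926061e-06 q6 1.0024597448222303 gap 1.000760476507773
[  -1.504    61.0422 -142.4216]
```

Call:
{"method": "arm_command", "body": {"series": [[[0,12,-28,0],[0,12,-28,0],[0,12,-28,0],[0,12,-28,0],[0,12,-28,0],[0,1,-2,0],[0,0,0,0],[0,0,0,0]]]}}

```text
t: 12.35
tcp_pos: [0.61, 0.2263, 0.2466]
tool_rot: [0.358, 0.609, -0.359, 0.61]
force: [-0.1, -0.5, 0.6]
finger_gap: 1.0
```

```bash
python3 - <<'E'
from h import *
s,T=pose(); im=snapshot('wrist')[:,:,::-1].copy(); cv2.imwrite('pics/w7.png',im); rep()
c=cam('wrist',T); g=np.array([.61,.2275,.184])
for _ in range(2):
    P=capfit(im,c,g); print(P,proj(c,g)); g[:2]=P[0]
print(to([*P[0],.142],T))
E
```

```text
t 12.4 p [0.6101 0.226  0.2465] yaw -1.0641 F [-0.3154  0.3488  0.1107] M [-0.0688  0.0285  0.0146] tau6 -0.0016118317944346927 q6 1.2476825466004497 gap 0.9980416636874827
(array([0.6055, 0.2299]), np.float64(0.027101049441545563), np.int64(63), 64) [323.879  260.3406]
(array([0.6054, 0.2299]), np.float64(0.026998991758052187), np.int64(63), 64) [316.8291 264.6441]
[104.6047  -2.3099  -5.4766]
```

Call:
{"method": "arm_command", "body": {"series": [[[25,-2,-5,0],[25,0,0,0],[25,0,0,0],[20,0,0,0],[10,0,0,0],[0,0,0,0]]]}}

```text
t: 13.0
tcp_pos: [0.605, 0.2292, 0.1398]
tool_rot: [0.358, 0.61, -0.36, 0.608]
force: [-0.6, 0.2, 0.5]
finger_gap: 1.001
```

Call:
{"method": "arm_command", "body": {"series": [[[0,0,0,0],[0,0,0,0],[0,0,0,0],[0,0,0,0],[0,0,0,0],[0,0,0,0],[0,0,0,0],[0,0,0,0]]], "jaw": 0, "force": 80}}

```text
t: 13.8
tcp_pos: [0.6071, 0.2298, 0.1434]
tool_rot: [0.359, 0.608, -0.358, 0.611]
force: [0.6, -3.2, 6.4]
finger_gap: 0.638
```

Call:
{"method": "arm_command", "body": {"series": [[[0,0,0,-0.01],[0,0,0,-0.01],[0,0,0,-0.01],[0,0,0,-0.01],[0,0,0,-0.01],[0,0,0,-0.01],[0,0,0,0],[0,0,0,0]]]}}

```text
t: 14.6
tcp_pos: [0.607, 0.23, 0.1433]
tool_rot: [0.34, 0.619, -0.339, 0.621]
force: [-0.7, -2.8, 6.4]
finger_gap: 0.641
```

```bash
python3 -c "
from h import *
rep()
im=snapshot('wrist')[:,:,::-1]; cv2.imwrite('pics/w8.png',im);print(stripe(im))"
```

```text
t 14.6 p [0.607  0.23   0.1433] yaw -1.003 F [-0.7085 -2.8007  6.4043] M [-0.5386 -0.0025 -0.0306] tau6 -0.06277081556618214 q6 1.1945657832803385 gap 0.6407794813002994
[(np.int32(865), array([367.2092, 359.6277]), array([12.9916, 67.0646]), 69.44395446777344)]
```

A turns on at about 0.06 N m, so it is the loose cap. I'll turn it another 0.5 rad.

Call:
{"method": "arm_command", "body": {"series": [[[0,0,0,-0.05],[0,0,0,-0.05],[0,0,0,-0.05],[0,0,0,-0.05],[0,0,0,-0.05],[0,0,0,-0.05],[0,0,0,-0.05],[0,0,0,-0.05],[0,0,0,-0.05],[0,0,0,-0.05]]]}}

```text
t: 15.65
tcp_pos: [0.6058, 0.2312, 0.1433]
tool_rot: [0.176, 0.685, -0.175, 0.685]
force: [-3.2, 0.3, 7.2]
finger_gap: 0.641
```

```bash
python3 -c "
from h import *
rep()
im=snapshot('wrist')[:,:,::-1]; cv2.imwrite('pics/w9.png',im);print(stripe(im))"
```

```text
t 15.65 p [0.6058 0.2312 0.1433] yaw -0.5012 F [-3.1625  0.3043  7.1694] M [-0.0912  0.2869 -0.1166] tau6 0.2311786450445652 q6 0.6926036477431499 gap 0.641111026116375
[(np.int32(280), array([273.5179, 213.0179]), array([ 8.0768, 56.5376]), 55.222171783447266), (np.int32(868), array([366.8018, 359.7154]), array([12.9916, 67.0646]), 69.44395446777344)]
```

Call:
{"method": "arm_command", "body": {"series": [[[0,0,0,0],[0,0,0,0],[0,0,0,0],[0,0,0,0],[-10,0,0,0],[-30,0,0,0],[-40,0,0,0],[-50,0,0,0]]], "jaw": 100}}

```text
t: 16.5
tcp_pos: [0.6045, 0.2301, 0.2714]
tool_rot: [0.175, 0.686, -0.177, 0.684]
force: [0.6, -0.2, -0.5]
finger_gap: 1.003
```

```bash
python3 - <<'E'
from h import *
rep(); s,T=pose(); im=snapshot('top')[:,:,::-1].copy(); cv2.imwrite('pics/top1.png',im)
im0=cv2.imread('pics/top0.png'); c=cam('top')
for i in (im0,im):
    h=cv2.cvtColor(i,cv2.COLOR_BGR2HSV); m=cv2.inRange(h,(5,150,120),(20,255,255)); m[:230]=0;m[300:]=0;m[:,:400]=0;m[:,480:]=0
    p=np.argwhere(m)[:,::-1]; print(len(p),p.mean(0),p.min(0),p.max(0),ray(c,p.mean(0),.015))
print(to([.49,-.30,.28],T))
E
```

```text
t 16.5 p [0.6045 0.2301 0.2714] yaw -0.5032 F [ 0.6471 -0.1984 -0.5135] M [ 0.0209 -0.0462 -0.0386] tau6 1.6653183365633595e-05 q6 0.6944651537110851 gap 1.003215931870158
99 [436.9697 264.1616] [431 258] [443 270] [ 0.4953 -0.3028  0.015 ]
97 [436.9588 264.1856] [431 258] [443 270] [ 0.4953 -0.3027  0.015 ]
[  -7.7856 -519.6784  155.2938]
```

```bash
python3 - <<'E'
from h import *
s,T=pose(); im=snapshot('wrist')[:,:,::-1].copy(); cv2.imwrite('pics/w10.png',im)
c=cam('wrist',T); g=np.array([.605,.2295,.184])
for _ in range(2):
    P=capfit(im,c,g); print(P,proj(c,g)); g[:2]=P[0]
E
```

```text
(array([0.6057, 0.2301]), np.float64(0.02741581179695856), np.int64(62), 64) [317.4551 250.4845]
(array([0.6057, 0.2302]), np.float64(0.02747112321341113), np.int64(62), 64) [317.8919 249.2515]
```

Call:
{"method": "arm_command", "body": {"series": [[[0,-43,13,0],[0,-43,13,0],[0,-43,13,0],[0,-43,13,0],[0,-43,13,0],[0,-43,13,0],[0,-43,13,0],[0,-43,13,0],[0,-43,13,0],[0,-43,13,0]]]}}

```text
t: 17.6
tcp_pos: [0.5117, -0.2107, 0.2718]
tool_rot: [0.176, 0.685, -0.176, 0.685]
force: [1.4, -0.6, 0.7]
finger_gap: 0.996
```

Call:
{"method": "arm_command", "body": {"series": [[[40,-45,13,0],[40,-45,13,0],[0,0,0,0],[0,0,0,0]]], "jaw": 80}}

```text
t: 18.0
tcp_pos: [0.4949, -0.2836, 0.2057]
tool_rot: [0.177, 0.685, -0.176, 0.684]
force: [0.6, -0.4, 0.9]
finger_gap: 0.802
```

```bash
python3 - <<'E'
from h import *
s,T=pose(); im=snapshot('wrist')[:,:,::-1].copy(); cv2.imwrite('pics/w11.png',im); rep()
c=cam('wrist',T)
h=cv2.cvtColor(im,cv2.COLOR_BGR2HSV); m=cv2.inRange(h,(5,150,80),(20,255,255)); n,l,st,ce=cv2.connectedComponentsWithStats(m)
for i in range(1,n):
    if st[i,4]>60: print(st[i],ce[i],ray(c,ce[i],.006),ray(c,ce[i],.05))
print(proj(c,(.4953,-.3028,0)),proj(c,(.4953,-.3028,.05)))
E
```

```text
t 18.05 p [ 0.4957 -0.283   0.2067] yaw -0.5037 F [0.2861 0.3322 0.441 ] M [0.0137 0.0102 0.0425] tau6 -0.0008802323281997815 q6 -0.21131932356164623 gap 0.7970783647047925
[317 209  41  43 855] [336.8035 229.7158] [ 0.4971 -0.3045  0.006 ] [ 0.5015 -0.2933  0.05  ]
[334.242  227.5681] [335.6895 242.3799]
```

View pics/w11.png

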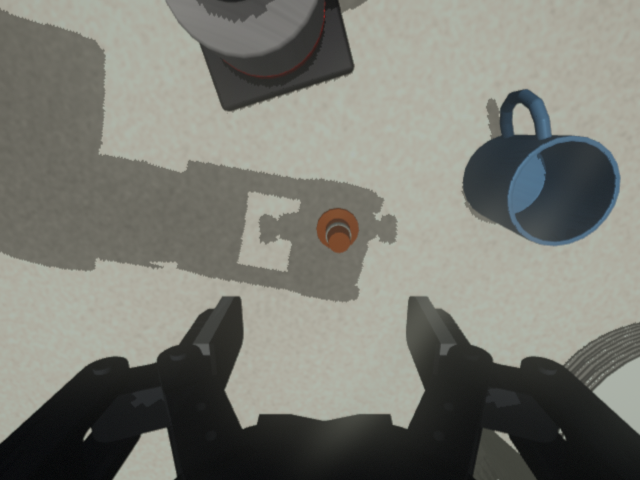

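The foot is centred at about (337.5,229) and the stem top at (340,241). The mug is to the right and clear of the jaws.

```bash
python3 - <<'E'
from h import *
s,T=pose(); c=cam('wrist',T)
a=ray(c,(337.5,229.5),.006); b=ray(c,(340,241),.05); print(a,b)
P=(a+b)/2; P[2]=.013; print(to(P,T))
E
```

```text
[ 0.4988 -0.3045  0.006 ] [ 0.5001 -0.3034  0.05  ]
[193.7184 -16.6707  13.3773]
```

Call:
{"method": "arm_command", "body": {"series": [[[40,-17,13,0],[40,0,0,0],[40,0,0,0],[35,0,0,0],[25,0,0,0],[13,0,0,0],[0,0,0,0],[0,0,0,0]]]}}

```text
t: 18.85
tcp_pos: [0.5001, -0.3045, 0.0148]
tool_rot: [0.175, 0.684, -0.176, 0.686]
force: [-0.2, -0.2, 0.5]
finger_gap: 0.803
```

```bash
python3 - <<'E'
from h import *
rep(); im=snapshot('wrist')[:,:,::-1].copy(); cv2.imwrite('pics/w12.png',im)
E
```

```text
t 18.85 p [ 0.5001 -0.3045  0.0148] yaw -0.5018 F [-0.1763 -0.2392  0.4513] M [ 0.0176 -0.0154 -0.0386] tau6 0.0008074288416537456 q6 -0.23589604930233188 gap 0.8031110397272827
```

View pics/w12.png

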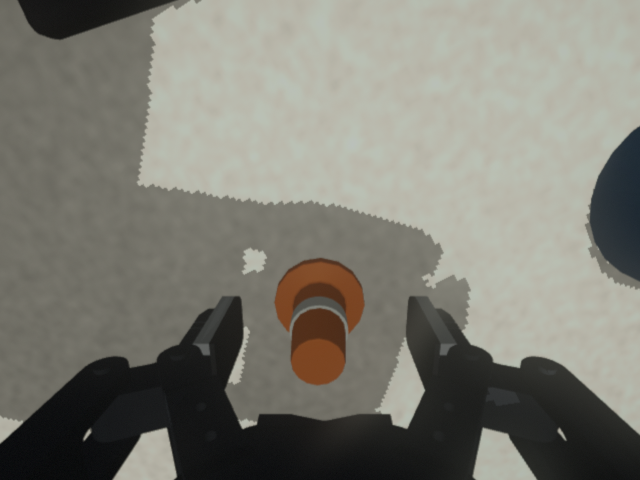

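The cone stands midway between the pads, at x≈320 against a jaw midline of about 324. Closing on it gently and lifting.

Call:
{"method": "arm_command", "body": {"series": [[[0,0,0,0],[0,0,0,0],[0,0,0,0],[0,0,0,0],[0,0,0,0],[0,0,0,0],[0,0,0,0],[0,0,0,0],[0,0,0,0],[0,0,0,0]]], "jaw": 0, "force": 30}}

```text
t: 19.9
tcp_pos: [0.499, -0.3046, 0.0143]
tool_rot: [0.176, 0.685, -0.176, 0.685]
force: [0.0, 0.5, 6.1]
finger_gap: 0.243
```

```bash
python3 -c "
from h import *
rep()"
```

```text
t 19.9 p [ 0.499  -0.3046  0.0143] yaw -0.5032 F [0.0428 0.5192 6.0741] M [0.1369 0.1585 0.0316] tau6 -5.648344426845142e-05 q6 -0.23596882388735996 gap 0.24345554313555645
```

Call:
{"method": "arm_command", "body": {"series": [[[-10,0,0,0],[-20,0,0,0],[-40,0,0,0],[-45,0,0,0],[-45,0,0,0],[-45,0,0,0],[-40,0,0,0],[-20,0,0,0],[0,0,0,0]]]}}

```text
t: 20.8
tcp_pos: [0.5002, -0.3056, 0.2826]
tool_rot: [0.175, 0.682, -0.177, 0.688]
force: [0.3, -0.1, 0.3]
finger_gap: 0.248
```

```bash
python3 - <<'E'
from h import *
rep(); s,T=pose(); im=snapshot('wrist')[:,:,::-1].copy(); cv2.imwrite('pics/w13.png',im)
c=cam('wrist',T); print(to([.6055,.2298,.27],T))
h=cv2.cvtColor(im,cv2.COLOR_BGR2HSV); m=cv2.inRange(h,(5,150,60),(20,255,255)); p=np.argwhere(m)[:,::-1]; print(len(p),p.min(0),p.max(0),p.mean(0))
d=T[:3,0]
for back in (-15,0,19,35): print(back,proj(c,T[:3,3]-d*back/1000))
E
```

```text
t 20.8 p [ 0.5002 -0.3056  0.2826] yaw -0.5029 F [ 0.2816 -0.0826  0.2887] M [-0.0214 -0.01    0.0086] tau6 3.644368689492694e-05 q6 -0.23601554419644208 gap 0.24832318340224147
[  10.1667  519.8736 -165.8962]
4947 [284 261] [364 382] [323.9689 323.4864]
-15 [324.1649 295.8909]
0 [324.1748 310.857 ]
19 [324.1903 334.2054]
35 [324.2069 359.129 ]
```

View pics/w13.png

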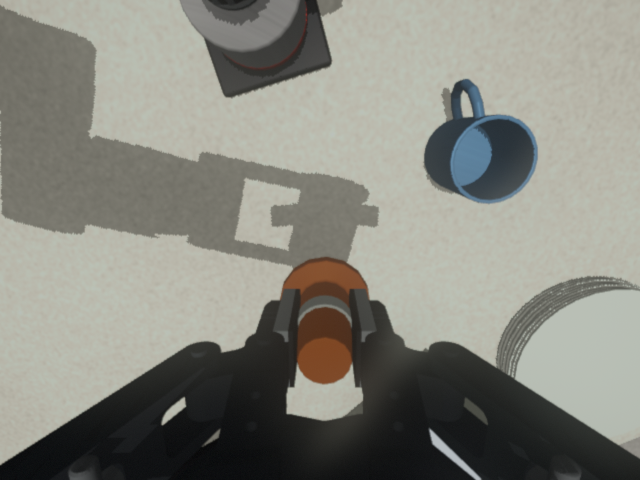

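The cone is gripped square with its foot below the pads, and its axis lines up with the TCP in the picture (top disc at (324,361), expected ≈360). Carrying it to A.

Call:
{"method": "arm_command", "body": {"series": [[[0,22,-7,0],[0,40,-13,0],[0,44,-14,0],[0,44,-14,0],[0,44,-14,0],[0,44,-14,0],[0,44,-14,0],[0,44,-14,0],[0,44,-14,0],[0,44,-14,0]]]}}

```text
t: 21.85
tcp_pos: [0.5812, 0.1238, 0.2756]
tool_rot: [0.175, 0.687, -0.177, 0.683]
force: [1.2, -0.6, -0.7]
finger_gap: 0.243
```

Call:
{"method": "arm_command", "body": {"series": [[[0,44,-14,0],[0,40,-13,0],[0,22,-7,0],[0,0,0,0],[0,0,0,0]]]}}

```text
t: 22.35
tcp_pos: [0.6026, 0.2312, 0.2757]
tool_rot: [0.175, 0.687, -0.177, 0.683]
force: [0.2, 0.3, -0.7]
finger_gap: 0.243
```

```bash
python3 - <<'E'
from h import *
rep(); s,T=pose(); print(T[:3,0],to([.6053,.2296,.1983],T))
E
```

```text
t 22.35 p [0.6026 0.2312 0.2757] yaw -0.5018 F [ 0.1909  0.2591 -0.6568] M [-0.0602  0.0339 -0.0176] tau6 0.007110124424798414 q6 0.6958155861554057 gap 0.24332323087532157
[-0.0049 -0.0017 -1.    ] [77.3852  0.1999  3.4291]
```

Call:
{"method": "arm_command", "body": {"series": [[[15,0,3,0],[20,0,0,0],[20,0,0,0],[10,0,0,0],[4,0,0,0],[0,0,0,0],[0,0,0,0]]]}}

```text
t: 23.05
tcp_pos: [0.6073, 0.2296, 0.2101]
tool_rot: [0.176, 0.684, -0.176, 0.685]
force: [-0.1, -0.4, 0.4]
finger_gap: 0.248
```

```bash
python3 - <<'E'
from h import *
rep(); s,T=pose(); print(to([.6053,.2296,.1983],T))
im=snapshot('wrist')[:,:,::-1].copy(); cv2.imwrite('pics/w14.png',im)
E
```

```text
t 23.05 p [0.6073 0.2296 0.2101] yaw -0.5035 F [-0.1152 -0.4104  0.357 ] M [-0.015  -0.0146 -0.011 ] tau6 -0.00042394965021230746 q6 0.6931655662934983 gap 0.24764115999342928
[11.7952 -0.9665 -1.76  ]
```

View pics/w14.png

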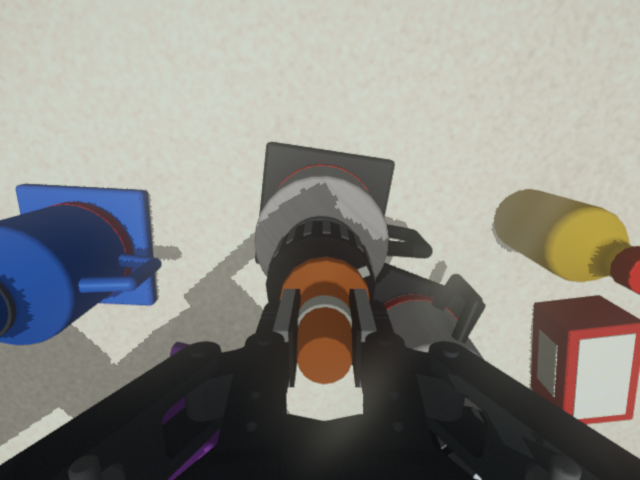

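The cone is over the cap: cap spans x≈268–375, foot centre ≈325. I'll trim 1–2 mm and lower slowly.

Call:
{"method": "arm_command", "body": {"series": [[[3,-1,-1.5,0],[3,0,0,0],[2,0,0,0],[1,0,0,0],[1,0,0,0],[0,0,0,0]]]}}

```text
t: 23.7
tcp_pos: [0.6048, 0.2297, 0.1992]
tool_rot: [0.176, 0.685, -0.176, 0.685]
force: [-0.6, 0.5, -1.1]
finger_gap: 0.25
```

Call:
{"method": "arm_command", "body": {"series": [[[1,0,0,0],[0,0,0,0]]]}}

```text
t: 23.9
tcp_pos: [0.605, 0.2297, 0.1984]
tool_rot: [0.176, 0.685, -0.176, 0.685]
force: [0.1, -0.2, -0.6]
finger_gap: 0.244
```

Call:
{"method": "arm_command", "body": {"series": [[[0.5,0,0,0],[0,0,0,0]]]}}

```text
t: 24.1
tcp_pos: [0.605, 0.2297, 0.1984]
tool_rot: [0.176, 0.685, -0.176, 0.685]
force: [0.1, -0.3, 2.7]
finger_gap: 0.244
```

Call:
{"method": "arm_command", "body": {"series": [[[0.5,0,0,0],[0,0,0,0]]]}}

```text
t: 24.3
tcp_pos: [0.6051, 0.2297, 0.1984]
tool_rot: [0.176, 0.685, -0.176, 0.685]
force: [-1.1, -0.2, 5.5]
finger_gap: 0.246
```

```bash
python3 - <<'E'
from h import *
rep()
E
```

```text
t 24.3 p [0.6051 0.2297 0.1984] yaw -0.503 F [-1.1468 -0.2467  5.4812] M [-0.0275  0.2441 -0.0057] tau6 -0.0021734748588642105 q6 0.6934899635290235 gap 0.24571457898073146
```

The cone is seated: TCP is 184 mm above its height at the grasp, with 5.5 N of contact. Opening and withdrawing upward.

Call:
{"method": "arm_command", "body": {"series": [[[-0.5,0,0,0],[0,0,0,0],[0,0,0,0],[0,0,0,0],[0,0,0,0],[0,0,0,0]]], "jaw": 80}}

```text
t: 24.9
tcp_pos: [0.6048, 0.2297, 0.1977]
tool_rot: [0.176, 0.685, -0.176, 0.685]
force: [0.4, -0.3, -0.3]
finger_gap: 0.803
```

Call:
{"method": "arm_command", "body": {"series": [[[-10,0,0,0],[-20,0,0,0],[-30,0,0,0],[-30,0,0,0],[-20,0,0,0],[0,0,0,0]]]}}

```text
t: 25.5
tcp_pos: [0.6069, 0.2302, 0.3126]
tool_rot: [0.177, 0.682, -0.175, 0.688]
force: [0.1, 0.4, -0.6]
finger_gap: 0.802
```

```bash
python3 - <<'E'
from h import *
rep(); s,T=pose(); im=snapshot('wrist')[:,:,::-1].copy(); im2=snapshot('side')[:,:,::-1].copy()
c=cam('wrist',T); h=cv2.cvtColor(im,cv2.COLOR_BGR2HSV); m=cv2.inRange(h,(5,150,60),(20,255,255)); p=np.argwhere(m)[:,::-1]
print(len(p),p.min(0),p.max(0)); print('foot/top expected',proj(c,[.6055,.2299,.19]),proj(c,[.6055,.2299,.234]))
cv2.imwrite('pics/fin.png',np.hstack([cv2.resize(im,(400,300)),cv2.resize(im2[120:420,240:480],(400,500))[:300]]))
E
```

```text
t 25.5 p [0.6069 0.2302 0.3126] yaw -0.5029 F [ 0.068   0.378  -0.6317] M [ 0.0081 -0.0317  0.0007] tau6 4.897496808098367e-06 q6 0.693513483468322 gap 0.8021038696745086
1622 [295 211] [348 268]
foot/top expected [321.5239 236.2534] [321.5444 254.8779]
```

View pics/fin.png

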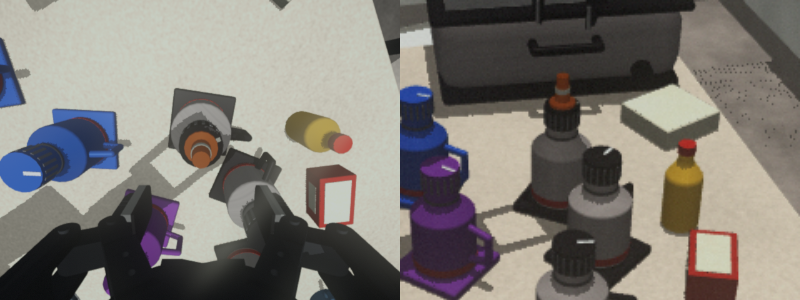

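The cone stands upright on cap A. Its foot is centred at px (321.5,237.5), against (321.5,236.3) expected for the cap axis, so it is within about 1 mm. The gripper is clear and the bystanders are in place.

```bash
python3 -c "
from station import ticket
print(ticket.sign_off())"
```

```text
the job is handed in; nothing more can be done
None
```

I tried all three caps, and the cone is now standing upright on the loose one. I handed the job in at about 25.6 s; no verdict was reported.

| Jug (top-view pixel) | Result | Peak torque | Turn |
|---|---|---|---|
| Front-right (378,245) | sound | about 0.8 N m | about 0.045 rad at peak |
| Middle (308,218) | sound | about 0.79 N m | about 0.045 rad at peak |
| Left (252,227) | loose | about 0.06 N m at the start, 0.12 N m at the end | about 0.55 rad |

- **Twisting:** the white stripe on each cap stayed fixed relative to the jaws, so the caps turned and the pads did not slip. I unwound both sound caps to about zero torque before letting go, so they should hold about 0.035 rad. I worked that out from the torque and did not measure it after release.
- **Cone:** it touched down on the cap at about 5 N. After release, the wrist view put its foot within about 1 mm of the cap's axis, and the side view showed it upright.
- **Other things on the table:** the final pictures showed the bottle and carton standing where they were. The mug was not re-measured, but nothing came near it.
- **Disagreements:** my estimates of the loose cap's centre differed by 2 to 5 mm, and those of the cone's position by about 4 mm. Both were within what was needed.

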